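# Reset the tripped breakers in order

## Task

The four breakers on the bench supply have tripped and their black buttons have popped up. With a light fingertip press, push three of them fully in, one after the other: first the large round one (the main), then the square one, then the long narrow bar; the small round one stays popped up, as its circuit is under repair. Press gently, do not pinch, lift or shift any module, and leave the things lying round about where they are.

Things in the scene. Friction and masses are not known exactly. Their poses are not given: they have to be found in the camera images.
- base: Grey steel socket base fixed on the bench: an open tray 100 mm (x) x 280 mm (y) x 30 mm high, 5 mm floor, with four bays in a row along its y, one module in each (bay pitch 69 mm; which module is in which bay varies). Origin at the centre of its underside, z up.
- main_module: Loose plug-in breaker module of grey plastic, 84 x 58 mm and 65 mm high, about 0.35 kg, standing in a bay of the base; its button is on top, in the middle, black: a large round disc, 38 mm across. Origin at the centre of its underside, 5 mm above the bench; z up.
- main_top (a point): Centre of the top face of that module's button (a large round disc, 38 mm across). The cap is 9 mm thick. With nothing pressing on it this point is about 97 mm above the bench when popped up, 87.5 mm when fully in.
- main_button (a joint): Travel of the button's stem in m: 0 to 0.0015 as found (popped up), 0.010 fully in, at a firm stop. It slides straight down under about 3 N and stays where left. The cap sits on it on a spring (1.5 N/mm, 7 mm of give, not counted here): it gives 2 mm before the stem moves; at the stop the push rises to about 10 N, then steeply (too hard). A 5 to 7 N force stop pushes it fully in.
- square_module: Loose plug-in breaker module of grey plastic, 84 x 58 mm and 65 mm high, about 0.35 kg, standing in a bay of the base; its button is on top, in the middle, black: a square key, 26 x 26 mm. Origin at the centre of its underside, 5 mm above the bench; z up.
- square_top (a point): Centre of the top face of that module's button (a square key, 26 x 26 mm). The cap is 9 mm thick. With nothing pressing on it this point is about 97 mm above the bench when popped up, 87.5 mm when fully in.
- square_button (a joint): Travel of the button's stem in m: 0 to 0.0015 as found (popped up), 0.010 fully in, at a firm stop. It slides straight down under about 3 N and stays where left. The cap sits on it on a spring (1.5 N/mm, 7 mm of give, not counted here): it gives 2 mm before the stem moves; at the stop the push rises to about 10 N, then steeply (too hard). A 5 to 7 N force stop pushes it fully in.
- bar_module: Loose plug-in breaker module of grey plastic, 84 x 58 mm and 65 mm high, about 0.35 kg, standing in a bay of the base; its button is on top, in the middle, black: a long narrow bar, 44 mm (along the module's x) x 12 mm (along its y). Origin at the centre of its underside, 5 mm above the bench; z up.
- bar_top (a point): Centre of the top face of that module's button (a long narrow bar, 44 mm (along the module's x) x 12 mm (along its y)). The cap is 9 mm thick. With nothing pressing on it this point is about 97 mm above the bench when popped up, 87.5 mm when fully in.
- bar_button (a joint): Travel of the button's stem in m: 0 to 0.0015 as found (popped up), 0.010 fully in, at a firm stop. It slides straight down under about 3 N and stays where left. The cap sits on it on a spring (1.5 N/mm, 7 mm of give, not counted here): it gives 2 mm before the stem moves; at the stop the push rises to about 10 N, then steeply (too hard). A 5 to 7 N force stop pushes it fully in.
- small_module: Loose plug-in breaker module of grey plastic, 84 x 58 mm and 65 mm high, about 0.35 kg, standing in a bay of the base; its button is on top, in the middle, black: a thin round peg, 16 mm across. Origin at the centre of its underside, 5 mm above the bench; z up.
- small_top (a point): Centre of the top face of that module's button (a thin round peg, 16 mm across). The cap is 9 mm thick. With nothing pressing on it this point is about 97 mm above the bench when popped up, 87.5 mm when fully in.
- small_button (a joint): Travel of the button's stem in m: 0 to 0.0015 as found (popped up), 0.010 fully in, at a firm stop. It slides straight down under about 3 N and stays where left. The cap sits on it on a spring (1.5 N/mm, 7 mm of give, not counted here): it gives 2 mm before the stem moves; at the stop the push rises to about 10 N, then steeply (too hard). A 5 to 7 N force stop pushes it fully in.
- tape_measure: Yellow tape measure, 66 x 81 x 32 mm, loose, behind the base. Bystander; origin at the centre of its underside.
- grease_tin: Round grease tin, 67 mm across, 58 mm high, loose, behind the base. Bystander; origin at the centre of its underside.
- marker: Marker pen, 135 mm long (along its y), 17 mm high, lying loose in front of the base. Bystander; origin at the centre of its underside.
- spark_plug: Old spark plug, 64 mm long (along its x), 20 mm high, lying loose in front of the base. Bystander; origin at the centre of its underside.
Things that resemble listed ones, but are neither listed nor needed, are in the scene too. Leave any purple look-alike of the bar_module alone.

How it is judged:
On the way, in this order (a step that is already met when the one before it is completed fails the run):
1. the large round button is pushed in (value of joint main_button above 0.007 m), for 0.1 s.
2. the square button is pushed in (value of joint square_button above 0.007 m), for 0.1 s.
3. the bar button is pushed in (value of joint bar_button above 0.007 m), for 0.1 s.
At the end, for the whole second after the job is handed in: The large round, square and bar buttons are pushed in at least 7 of their 10 mm, the small round button is less than 3.5 mm in, every module is within 12 mm and every bystander within 25 mm of where it stood (value of joint each of main_button, square_button, bar_button above 0.007 m and value of joint small_button below 0.0035 m and distance of each of main_module, square_module, bar_module, small_module from where it was at the start of the episode below 0.012 m and distance of each of tape_measure, grease_tin, marker, spark_plug from where it was at the start of the episode below 0.025 m); the robot touches nothing.
It fails at once if a button is pushed in out of turn (the square one before the large round one is in, or the bar before the square one is in) ((value of joint square_button above 0.0035 m and value of joint main_button below 0.007 m) or (value of joint bar_button above 0.0035 m and value of joint square_button below 0.007 m)).
It fails at once if the small round button is pushed in (more than 3.5 mm) (value of joint small_button above 0.0035 m).
It fails at once if a module is pressed hard (over 22 N) (contact force between any of the arm, the fingers and main_module above 22 N or contact force between any of the arm, the fingers and square_module above 22 N or contact force between any of the arm, the fingers and bar_module above 22 N or contact force between any of the arm, the fingers and small_module above 22 N).
It fails at once if a module is lifted or shifted by more than 12 mm (distance of any of main_module, square_module, bar_module, small_module from where it was at the start of the episode above 0.012 m or height (world z) of any of main_module, square_module, bar_module, small_module above 0.013 m).
It fails at once if a bystander is moved by more than 25 mm or lifted (distance of any of tape_measure, grease_tin, marker, spark_plug from where it was at the start of the episode above 0.025 m or height (world z) of any of tape_measure, grease_tin, marker, spark_plug above 0.012 m).
It also fails if it takes over 42 s, if anything falls off the work surface, if the arm or the gripper's body presses on something with over 40 N, if the wrist force passes 120 N, or if a joint passes its speed limit or range.

## Robot

A 7-joint arm with a two-finger parallel gripper is mounted at the origin on a cart in front of the work surface, level with it; the furniture and walls round the work are solid. World frame = base frame: x ahead of the robot, y to its left, z up, the work surface at z = 0. Lengths are in m, angles in rad, forces in N, time in s.
With the tool pointing down it reaches from about 0.425 to 0.925 m from the base axis. Payload 6.8 kg.
Tool frame: the origin (TCP) lies on the centre line of the jaws, within the pads' length; the fingertips stand 14 mm ahead of it and the grasp point (between the pads) lies 5 mm behind it; z points along the fingers, y is the line along which they close (so a half turn about z gives the same grasp; the last joint's range is limited). The gripper opens to 88 mm and grips with 3 to 60 N. Pads are 20 mm wide; open, the fingers measure 115 mm over their backs; the gripper's body (75 mm by 178 mm) begins 61 mm behind the grasp point.
Start: joints at [-1.259, 0.477, 0.022, 1.555, -0.011, 1.109, -0.083], TCP at [0.275, 0.616, 0.237] pointing down, gripper open.
Joint ranges: [-2.96, 2.96], [-0.34, 2.1], [-1.41, 1.46], [0.24, 2.44], [-1.37, 4.51], [0.17, 1.92], [-2.96, 2.96]. Speed limits (rad/s): [2.39, 2.39, 3.14, 3.14, 3.14, 3.14, 3.14].

## Interface

Orientations are given as a unit quaternion [x, y, z, w].
In Python, from station import status, imaging, order, spotter gives the robot as it stands. The module is installed in compiled form; this text tells all that it offers.
- The arm moves only by the tool step_arm, never from a script. Its argument "targets" is a list of rows, each a list of 3 entries, a list of its own where there are three numbers: the gripper command: -1 is fully open, 1 is shut, values between are in proportion, then the shift along the tool's x, y, z in m, then the turn, a rotation vector about the tool's x, y, z in degrees. In form: [[grip, [tx, ty, tz], [wx, wy, wz]], ...]. A call has 1 to 8 rows; each row is the pose to reach, as a shift and turn from the pose commanded when the call began, along the tool's axes at that moment; what a row does not reach only later rows make up. A row lasts 1/10 s, in which the tool goes at most 50 mm and 8.59 degrees, less where a joint would pass 70% of its speed; a pose out of reach is approached as far as the arm can. A call with a gripper value outside its range is refused whole. The fingers move at their own pace and stop on an object; "force" is the grip in N (left out, the last holds). Time passes only in rows, so rows that repeat a pose let the fingers close. It gives the time, the measured TCP pose, the force, the opening and the grip force at its end, in the units of the state.
- status.observe(): the state, without advancing time (a new reading comes with each control period).
- imaging.camera(name): name is "scene" or "top"; returns the picture (420x560x3 uint8, red, green, blue); there is no depth.
- imaging.camera_model(name): a dict with "K" (3x3 intrinsics, pixels), "origin" and "orientation" of the camera in the world. Camera axes: x right, y down, z forward; pixel columns grow to the right and rows downward; lengths in m; the calibration is good to about 2 mm. A picture is of the moment at which its call begins. camera_model takes no time and is no camera call.
- order.close_job(): hands the job in; it is judged then, once.
Trained networks look in the newest picture that a camera, given by its name, has taken for a name from the list of things; names that differ only in an ending like _2 or _b are one class to them, and where a whole thing is asked for, a point or a joint stands for the part that bears it (a point fixed in the world has none). Each returns a list of dicts, best first, with "p" (0 to 1); they miss things now and then, are a little off and sometimes report something else, mostly with a low value. They report only what shows in the picture. A call takes as long as a camera call. They do not tell look-alikes from the thing itself.
- spotter.boxes_of(camera, name): "uv" ([column, row] in pixels, amid what is visible of it).
- spotter.landmark_of(camera, name): "uv" ([column, row] in pixels: a listed point, or the origin of a listed thing).
The state is a dict: "time_s": time; "q": joint angles; "joint_velocities": joint speeds; "joint_efforts": joint torques, N m; "position": TCP position; "tcp_rot": TCP orientation; "contact_force": force on the tool from outside, world axes, zero at the start; "ft_torque": the same for the moment, N m; "grip_width": finger opening in m; "finger_force": force on a finger pad.
Only numpy, scipy, OpenCV 4.12 (cv2) and the standard library are available. Lean on these libraries where they do the work, as an engineer would, in place of code of your own. Each camera call takes 0.05 s, during which the arm holds its last target. There are 200 camera calls.

## Working session

There is one attempt and no reset: what is moved stays moved. The work goes in short steps, Python scripts to look and compute and a tool call to move; the robot and the scene stay as the last step left them, time stands still between calls to the robot, and variables do not carry over. Pictures are saved under pics/ and viewed, at most 10 in all, crops included, and the job is handed in when it is done.

Besides the shell and the picture viewer there is one more tool, called after "Emit:" as name(argument=value, ...), one argument or row to a line, values as JSON. step_arm: Moves the arm, as the interface text tells. Its arguments: {"type":"object","properties":{"targets":{"type":"array","items":{"type":"array"}},"force":{"type":"number"}},"required":["targets"]}

```bash
mkdir -p pics; cat > h.py <<'E'
import numpy as np, cv2
from scipy.spatial.transform import Rotation as R
from station import status, imaging, order, spotter
def world(cam,uv,z):
    m=imaging.camera_model(cam);K=np.array(m["K"]);o=np.array(m["origin"]);q=np.array(m["orientation"])
    M=R.from_quat(q).as_matrix() if q.size==4 else q
    d=M@np.linalg.solve(K,[uv[0],uv[1],1]);return o+d*(z-o[2])/d[2]
def snap(cam,f):
    im=imaging.camera(cam);cv2.imwrite("pics/"+f,im[:,:,::-1]);return im
E
python3 - <<'E'
from h import *
for c in("top","scene"):
    snap(c,c+"0.png")
    for n in("main_top","square_top","bar_top","small_top"):
        for d in spotter.landmark_of(c,n)[:3]: print(c,n,np.round(d["uv"],1),round(d["p"],2),np.round(world(c,d["uv"],.097),4))
s=status.observe();print(s["time_s"],s["position"],s["tcp_rot"],s["contact_force"],imaging.camera_model("top")["origin"],imaging.camera_model("scene")["origin"])
E
```

```text
top main_top [239.7 178.3] 0.68 [0.5792 0.1524 0.097 ]
top square_top [279.9 171.8] 0.7 [0.5915 0.077  0.097 ]
top bar_top [282.  293.1] 0.51 [0.3655 0.073  0.097 ]
top bar_top [312.5 168.3] 0.48 [0.5981 0.0157 0.097 ]
top small_top [310.8 172.5] 0.46 [0.5902 0.0189 0.097 ]
top small_top [346.8 164.2] 0.41 [ 0.6059 -0.0488  0.097 ]
scene main_top [278.5 183.5] 0.69 [0.5791 0.1538 0.097 ]
scene bar_top [340.6 231.5] 0.78 [0.5958 0.0138 0.097 ]
scene bar_top [186.2 274.8] 0.78 [0.3652 0.0716 0.097 ]
scene bar_top [306.4 244.6] 0.43 [0.5374 0.0219 0.097 ]
scene small_top [397.3 245.4] 0.48 [ 0.6476 -0.0548  0.097 ]
0.5 [0.27510788 0.616388   0.23664994] [ 2.08379749e-01  9.78047995e-01 -5.86160054e-06 -1.11851003e-05] [ 0.19919375  0.40885282 -0.42753075] [0.49262916 0.08281869 1.04917796] [ 0.19695608 -0.37993095  0.70014399]
```

```bash
python3 - <<'E'
import cv2
a=cv2.imread("pics/top0.png")
cv2.imwrite("pics/topc.png",cv2.resize(a[110:330,180:420],None,fx=2.7,fy=2.7,interpolation=cv2.INTER_CUBIC))
E
```

```text
(no output)
```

View pics/topc.png

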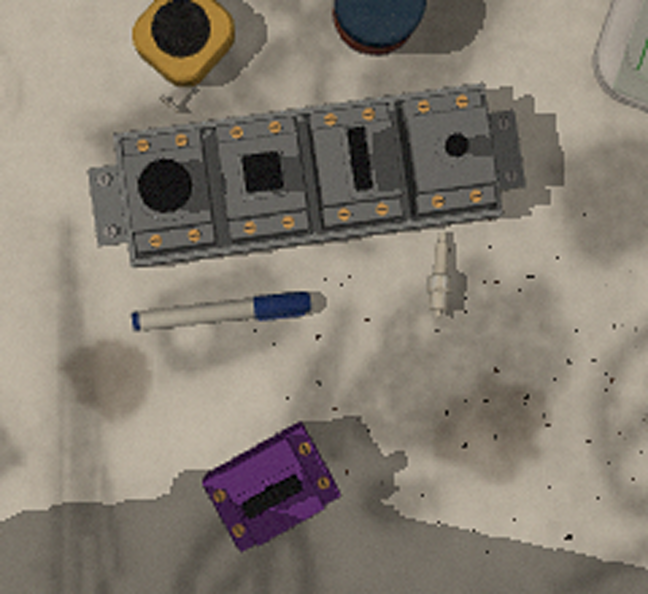

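View pics/scene0.png

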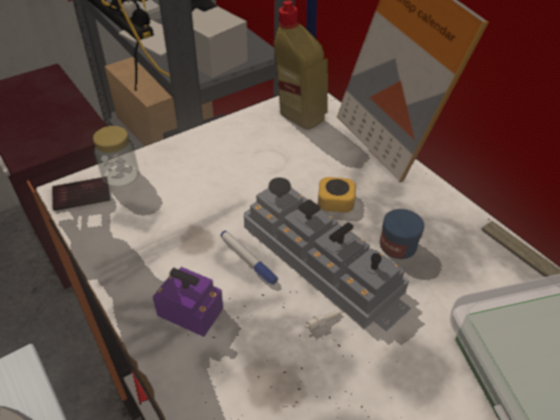

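The large round button is at about (241,179) in the top image, the square one at (277,174), the bar at (314,168) and the small one at (349,164). There are two bar-type modules: the grey one in the base at (314,168) and a purple one at (282,293). The grey one matches the description, so the purple look-alike is left alone.

```bash
python3 - <<'E'
from h import *
a=cv2.imread("pics/top0.png");g=a.max(2)
s=status.observe();p=np.array(s["position"]);M=R.from_quat(s["tcp_rot"]).as_matrix()
for n,uv in dict(main=(241,179),square=(277.4,173.7),bar=(313.7,168.5),small=(349,163.7)).items():
    k,l,st,c=cv2.connectedComponentsWithStats((g<38).astype(np.uint8))
    i=min(range(1,k),key=lambda i:np.hypot(*(c[i]-uv))+(st[i,4]<15)*99)
    w=world("top",c[i],.095);t=w.copy();t[2]=.2
    print(n,c[i].round(1),st[i],w.round(4),"tool shift",(M.T@(t-p)).round(4))
print("bottle",world("scene",(300,122),0),"jar",world("scene",(118,180),0),M.round(3))
E
```

```text
main [240.6 178.3] [231 169  20  20 300] [0.5793 0.1508 0.095 ] tool shift [-0.4676 -0.3012  0.0366]
square [276.9 173.2] [270 166  15  15 185] [0.589  0.0827 0.095 ] tool shift [-0.5042 -0.3594  0.0366]
bar [312.8 168.3] [309 157   9  24 143] [0.5984 0.015  0.095 ] tool shift [-0.5404 -0.4174  0.0366]
small [348.6 163.5] [345 160   8   8  53] [ 0.6076 -0.0524  0.095 ] tool shift [-0.5762 -0.4752  0.0366]
bottle [0.79112281 0.374547   0.        ] jar [0.39292654 0.41812698 0.        ] [[-0.913  0.408 -0.   ]
 [ 0.408  0.913 -0.   ]
 [ 0.    -0.    -1.   ]]
```

View pics/top0.png

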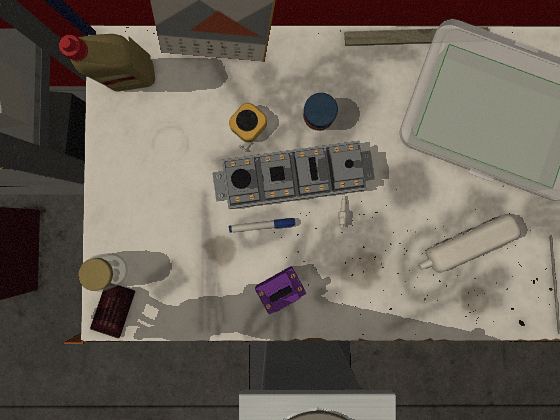

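The black blobs are spaced at the 69 mm pitch, which confirms the four buttons. The jar near the path (top image, 110,272) is lower than the fingertips, so I'm setting out with the jaws shut.

Emit:
step_arm(
  targets=[
    [1,[-0.03,-0.02,0],[0,0,0]],
    [1,[-0.065,-0.042,0],[0,0,0]],
    [1,[-0.1,-0.064,0],[0,0,0]],
    [1,[-0.135,-0.087,0],[0,0,0]],
    [1,[-0.17,-0.109,0],[0,0,0]],
    [1,[-0.205,-0.132,0],[0,0,0]],
    [1,[-0.24,-0.154,0],[0,0,0]],
    [1,[-0.275,-0.177,0],[0,0,0]],
  ],
  force=5,
)

```text
time_s: 1.3
position: [0.4549, 0.3413, 0.237]
tcp_rot: [0.208, 0.978, 0.0, 0.0]
contact_force: [0.1, 0.2, -0.4]
grip_width: 0.0271
finger_force: 0.0
```

Emit:
step_arm(
  targets=[
    [1,[-0.035,-0.022,0],[0,0,0]],
    [1,[-0.07,-0.045,0],[0,0,0]],
    [1,[-0.105,-0.068,0],[0,0,0]],
    [1,[-0.14,-0.09,0],[0,0,0]],
    [1,[-0.17,-0.11,0],[0,0,0]],
    [1,[-0.193,-0.124,0.02],[0,0,0]],
    [1,[-0.193,-0.124,0.05],[0,0,0]],
    [1,[-0.193,-0.124,0.05],[0,0,0]],
  ],
)

```text
time_s: 2.1
position: [0.5778, 0.1492, 0.1833]
tcp_rot: [0.209, 0.978, -0.002, -0.003]
contact_force: [-1.0, -0.1, -0.8]
grip_width: 0.0004
finger_force: 0.0
```

```bash
python3 - <<'E'
from h import *
s=status.observe();p=np.array(s["position"]);M=R.from_quat(s["tcp_rot"]).as_matrix()
print(s["time_s"],p.round(4),M.round(3).tolist(),s["contact_force"],s["grip_width"])
for n,w in dict(main=(.5793,.1508),square=(.589,.0827),bar=(.5984,.015)).items(): print(n,(M.T@(np.array([*w,.111])-p)).round(4))
a=snap("scene","s1.png");cv2.imwrite("pics/s1c.png",cv2.resize(a[100:320,200:440,::-1],None,fx=2.7,fy=2.7))
E
```

```text
2.1 [0.5778 0.1492 0.1833] [[-0.912, 0.409, -0.006], [0.409, 0.912, -0.002], [0.005, -0.005, -1.0]] [-0.95212412 -0.14493622 -0.84506656] 0.00036841476218444854
main [-0.0011  0.0024  0.0723]
square [-0.0378 -0.0558  0.0724]
bar [-0.0741 -0.1137  0.0725]
```

View pics/s1c.png

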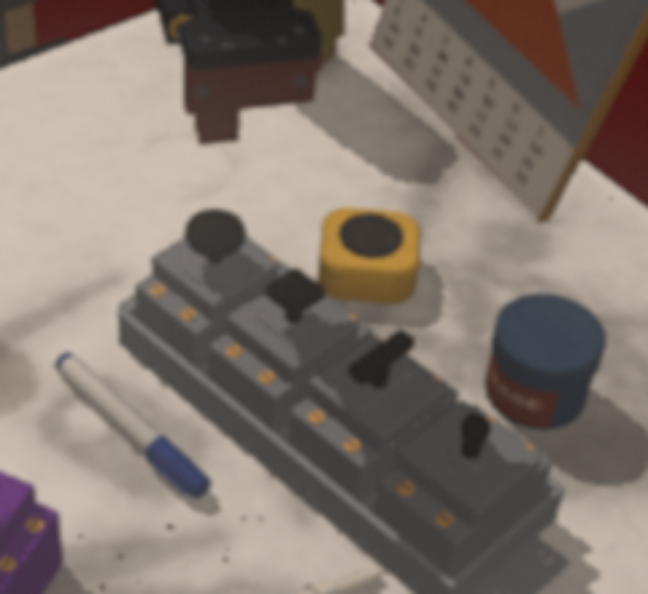

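The shut fingertips hang above the large round disc at about (217,235) in the crop, with nothing in between. Next is the descent.

Emit:
step_arm(
  targets=[
    [1,[0,0.001,0.02],[0,0,0]],
    [1,[0,0.001,0.04],[0,0,0]],
    [1,[0,0.001,0.055],[0,0,0]],
    [1,[0,0.001,0.062],[0,0,0]],
    [1,[0,0.001,0.062],[0,0,0]],
    [1,[0,0.001,0.062],[0,0,0]],
    [1,[0,0.001,0.062],[0,0,0]],
    [1,[0,0.001,0.062],[0,0,0]],
  ],
)

```text
time_s: 2.95
position: [0.5807, 0.1518, 0.1255]
tcp_rot: [0.208, 0.978, 0.0, 0.001]
contact_force: [0.6, -0.0, -0.1]
grip_width: 0.0004
finger_force: 0.0
```

Emit:
step_arm(
  targets=[
    [1,[0,0,0.005],[0,0,0]],
    [1,[0,0,0.01],[0,0,0]],
    [1,[0,0,0.013],[0,0,0]],
    [1,[0,0,0.016],[0,0,0]],
    [1,[0,0,0.018],[0,0,0]],
    [1,[0,0,0.02],[0,0,0]],
    [1,[0,0,0.02],[0,0,0]],
    [1,[0,0,0.02],[0,0,0]],
  ],
)

```text
time_s: 3.75
position: [0.58, 0.1516, 0.1046]
tcp_rot: [0.208, 0.978, -0.0, -0.0]
contact_force: [-2.2, 0.1, 2.2]
grip_width: 0.0004
finger_force: 1.1
```

Emit:
step_arm(
  targets=[
    [1,[0,0,0.001],[0,0,0]],
    [1,[0,0,0.002],[0,0,0]],
    [1,[0,0,0.003],[0,0,0]],
    [1,[0,0,0.004],[0,0,0]],
    [1,[0,0,0.005],[0,0,0]],
    [1,[0,0,0.005],[0,0,0]],
    [1,[0,0,0.005],[0,0,0]],
  ],
)

```text
time_s: 4.45
position: [0.5801, 0.1516, 0.0997]
tcp_rot: [0.208, 0.978, -0.0, -0.0]
contact_force: [-3.1, -1.3, 3.4]
grip_width: 0.0007
finger_force: 1.7
```

Emit:
step_arm(
  targets=[
    [1,[0,0,0.001],[0,0,0]],
    [1,[0,0,0.0015],[0,0,0]],
    [1,[0,0,0.002],[0,0,0]],
    [1,[0,0,0.002],[0,0,0]],
    [1,[0,0,0.002],[0,0,0]],
  ],
)

```text
time_s: 4.95
position: [0.5802, 0.1517, 0.0979]
tcp_rot: [0.208, 0.978, 0.0, -0.0]
contact_force: [-4.1, -1.1, 7.0]
grip_width: 0.0008
finger_force: 3.0
```

The force reached 7 N at the stop depth, so the main is in. I lift, go over to the square button and stop just above it.

Emit:
step_arm(
  targets=[
    [1,[0,0,-0.015],[0,0,0]],
    [1,[0,0,-0.04],[0,0,0]],
    [1,[-0.018,-0.03,-0.04],[0,0,0]],
    [1,[-0.036,-0.059,-0.04],[0,0,0]],
    [1,[-0.036,-0.059,-0.035],[0,0,0]],
    [1,[-0.036,-0.059,-0.025],[0,0,0]],
    [1,[-0.036,-0.059,-0.025],[0,0,0]],
    [1,[-0.036,-0.059,-0.025],[0,0,0]],
  ],
)

```text
time_s: 5.75
position: [0.5887, 0.0847, 0.1222]
tcp_rot: [0.207, 0.978, 0.0, -0.0]
contact_force: [0.2, -0.4, -0.1]
grip_width: 0.0009
finger_force: 0.0
```

```bash
python3 - <<'E'
from h import *
s=status.observe();print(s["time_s"],s["position"],s["contact_force"])
a=snap("scene","s2.png");cv2.imwrite("pics/s2c.png",cv2.resize(a[100:320,200:440,::-1],None,fx=2.7,fy=2.7))
E
```

```text
5.75 [0.58869086 0.08466156 0.12224378] [ 0.17775075 -0.42738711 -0.05859918]
```

View pics/s2c.png

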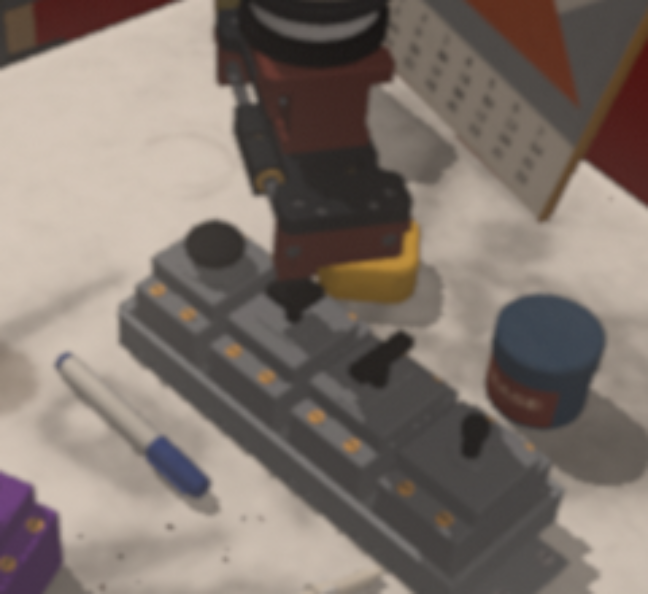

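The main disc now sits low at (215,245) in the crop, and the finger is over the square key at (295,290). I press the same way.

Emit:
step_arm(
  targets=[
    [1,[-0.001,-0.002,0.004],[0,0,0]],
    [1,[-0.001,-0.002,0.008],[0,0,0]],
    [1,[-0.001,-0.002,0.012],[0,0,0]],
    [1,[-0.001,-0.002,0.015],[0,0,0]],
    [1,[-0.001,-0.002,0.017],[0,0,0]],
    [1,[-0.001,-0.002,0.019],[0,0,0]],
    [1,[-0.001,-0.002,0.021],[0,0,0]],
    [1,[-0.001,-0.002,0.021],[0,0,0]],
  ],
)

```text
time_s: 6.6
position: [0.5892, 0.081, 0.1015]
tcp_rot: [0.208, 0.978, 0.0, 0.0]
contact_force: [-0.9, 0.2, 2.0]
grip_width: 0.0009
finger_force: 1.3
```

Emit:
step_arm(
  targets=[
    [1,[0,0,0.001],[0,0,0]],
    [1,[0,0,0.0015],[0,0,0]],
    [1,[0,0,0.002],[0,0,0]],
    [1,[0,0,0.002],[0,0,0]],
    [1,[0,0,0.002],[0,0,0]],
  ],
)

```text
time_s: 7.1
position: [0.5892, 0.081, 0.0997]
tcp_rot: [0.208, 0.978, 0.0, 0.0]
contact_force: [-0.9, -0.7, 2.8]
grip_width: 0.0003
finger_force: 1.6
```

Emit:
step_arm(
  targets=[
    [1,[0,0,0.001],[0,0,0]],
    [1,[0,0,0.0015],[0,0,0]],
    [1,[0,0,0.002],[0,0,0]],
    [1,[0,0,0.002],[0,0,0]],
    [1,[0,0,0.002],[0,0,0]],
  ],
)

```text
time_s: 7.6
position: [0.5892, 0.081, 0.0979]
tcp_rot: [0.208, 0.978, 0.0, 0.0]
contact_force: [-1.3, 0.5, 5.8]
grip_width: 0.0005
finger_force: 3.0
```

5.8 N at the same depth, so the square button is at its stop. On to the bar.

Emit:
step_arm(
  targets=[
    [1,[0,0,-0.015],[0,0,0]],
    [1,[0,0,-0.04],[0,0,0]],
    [1,[-0.018,-0.028,-0.04],[0,0,0]],
    [1,[-0.035,-0.057,-0.04],[0,0,0]],
    [1,[-0.035,-0.057,-0.035],[0,0,0]],
    [1,[-0.035,-0.057,-0.025],[0,0,0]],
    [1,[-0.035,-0.057,-0.025],[0,0,0]],
    [1,[-0.035,-0.057,-0.025],[0,0,0]],
  ],
)

```text
time_s: 8.4
position: [0.5973, 0.0162, 0.1221]
tcp_rot: [0.207, 0.978, 0.0, -0.001]
contact_force: [-0.1, 0.7, 0.4]
grip_width: 0.0002
finger_force: 0.0
```

```bash
python3 - <<'E'
from h import *
s=status.observe();print(s["time_s"],s["position"],s["contact_force"])
a=snap("scene","s3.png");cv2.imwrite("pics/s3c.png",cv2.resize(a[100:320,200:440,::-1],None,fx=2.7,fy=2.7))
E
```

```text
8.4 [0.59734009 0.01617373 0.12207051] [-0.10666662  0.72573312  0.43958774]
```

View pics/s3c.png

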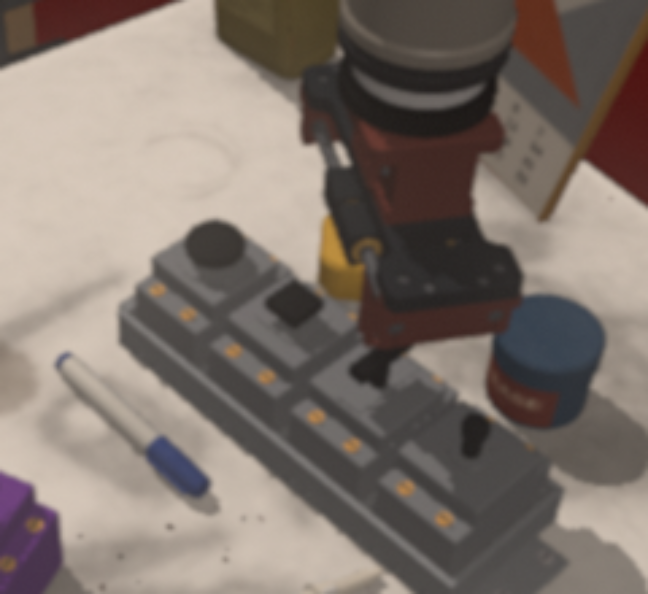

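The square key is in (295,303), the finger is over the bar (375,365), and the small peg (475,435) is clear.

Emit:
step_arm(
  targets=[
    [1,[0,0,0.004],[0,0,0]],
    [1,[0,0,0.008],[0,0,0]],
    [1,[0,0,0.012],[0,0,0]],
    [1,[0,0,0.015],[0,0,0]],
    [1,[0,0,0.017],[0,0,0]],
    [1,[0,0,0.019],[0,0,0]],
    [1,[0,0,0.021],[0,0,0]],
    [1,[0,0,0.021],[0,0,0]],
  ],
)

```text
time_s: 9.25
position: [0.5979, 0.0149, 0.1015]
tcp_rot: [0.208, 0.978, 0.0, -0.0]
contact_force: [-0.6, 1.9, 3.2]
grip_width: 0.0002
finger_force: 1.3
```

Emit:
step_arm(
  targets=[
    [1,[0,0,0.001],[0,0,0]],
    [1,[0,0,0.002],[0,0,0]],
    [1,[0,0,0.003],[0,0,0]],
    [1,[0,0,0.004],[0,0,0]],
    [1,[0,0,0.004],[0,0,0]],
    [1,[0,0,0.004],[0,0,0]],
  ],
)

```text
time_s: 9.85
position: [0.5979, 0.0148, 0.0979]
tcp_rot: [0.208, 0.978, 0.0, 0.0]
contact_force: [-2.4, 1.6, 6.2]
grip_width: 0.0006
finger_force: 2.9
```

6.2 N, so the bar is in. I lift straight up and away from the view.

Emit:
step_arm(
  targets=[
    [1,[0,0,-0.015],[0,0,0]],
    [1,[0,0,-0.05],[0,0,0]],
    [1,[0,0,-0.09],[0,0,0]],
    [1,[0,0,-0.13],[0,0,0]],
    [1,[0,0,-0.15],[0,0,0]],
    [1,[0,0,-0.15],[0,0,0]],
    [1,[0,0,-0.15],[0,0,0]],
    [1,[0,0,-0.15],[0,0,0]],
  ],
)

```text
time_s: 10.65
position: [0.5968, 0.0143, 0.2462]
tcp_rot: [0.208, 0.978, -0.001, -0.001]
contact_force: [0.1, 0.5, 0.7]
grip_width: 0.0001
finger_force: 0.0
```

```bash
python3 - <<'E'
from h import *
s=status.observe();print(s["time_s"],s["position"],s["contact_force"])
a=snap("scene","s4.png");cv2.imwrite("pics/s4c.png",cv2.resize(a[100:320,200:440,::-1],None,fx=2.7,fy=2.7))
E
```

```text
10.65 [0.59683453 0.0143201  0.24618542] [0.06646926 0.46980638 0.72578584]
```

View pics/s4c.png

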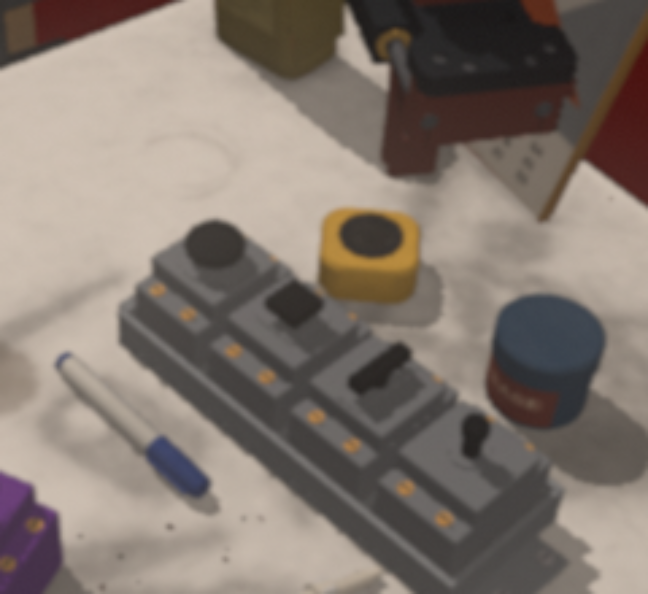

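The main (215,245), square (295,303) and bar (380,368) are in, the small peg (475,432) is still up, and everything else is where it was.

```bash
python3 -c "
from station import order
print(order.close_job())"
```

```text
the job is handed in; nothing more can be done
None
```

I pressed the large round, square and bar buttons fully in, in that order, at about 6–7 N each; the small round one is still up, nothing else visibly moved, and the job is handed in (no verdict was returned).

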